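Clip the work lamp to the mitre box and focus it on the cut

ROBOT

A 6-joint arm with a two-finger parallel gripper is mounted at the origin on a cart in front of the work surface, level with it; the furniture and walls round the work are solid. World frame = base frame: x ahead of the robot, y to its left, z up, the work surface at z = 0. Lengths are in mm, angles in degrees, forces in N, time in s.
With the tool pointing down it reaches from about 350 to 850 mm from the base axis. Payload 8.1 kg.
Tool frame: the origin (TCP) lies at the very end of the fingers, on their centre line; the grasp point (between the pads) lies r.tcp_to_grasp behind it (r.tcp_to_grasp is the distance from the TCP to the grasp point, in mm); z points along the fingers, y is the line along which they close (so a half turn about z gives the same grasp; the last joint's range is limited). The gripper opens to 85 mm and grips with 20 to 120 N. Pads are 22 mm wide; open, the fingers measure 114 mm over their backs; the gripper's body (76 mm by 85 mm) begins 54 mm behind the grasp point. The pads swing forward as they close: fully open they stand 13 mm farther back than shut.
Start: joints at [-75.653, 7.471, 85.268, -0, 87.261, -4.893], TCP at [197.735, -566.486, 231.292] pointing down, gripper open.
Joint ranges: [-169.43, 169.43], [-51.17, 129.36], [1.28, 143.12], [-76.62, 256.62], [0, 156.53], [-152.29, 152.29]. Speed limits (degrees/s): [136.94, 136.94, 159.86, 180, 180, 180].

INTERFACE

Orientations are given as [roll, pitch, yaw] about the fixed x, y, z axes, in that order (R = Rz(yaw) Ry(pitch) Rx(roll)).
In Python, from bench import sense, viewer, order, r gives the robot as it stands.
- The arm moves only by the tool carry_out, never from a script. Its argument "increments" is one flat list of numbers, 7 for each row, row after row: the shift along the tool's x, y, z as a fraction of full scale, then the turn, a rotation vector about the tool's x, y, z as a fraction of full scale, then the opening, from -1 (shut) to 1 (fully open). A call has exactly 10 rows; each row is the pose to reach, as a shift and turn from the pose commanded when the call began, along the tool's axes at that moment, turning the shorter way round; what a row does not reach only later rows make up. Full scale, the value 1, is 400 mm for a shift and 2 pi rad for a turn. A row lasts 1/8 s, in which the tool goes at most 62.5 mm and 10.7 degrees, less where a joint would pass 70% of its speed; a pose out of reach is approached as far as the arm can. A call with a number of a shift or a turn outside -1 to 1 is refused whole. A call with a gripper value outside its range is refused whole. The fingers move at their own pace and stop on an object; "force" is the grip in N (left out, the last holds). Time passes only in rows, so rows that repeat a pose let the fingers close, or fill a call up. It gives the time, the measured TCP pose, the force, the opening and the grip force at its end, in the units of the state.
- sense(): the state, without advancing time (a new reading comes with each control period).
- viewer.snapshot(name): name is "scene" or "side" or "wrist"; returns the picture (400x640x3 uint8, red, green, blue); there is no depth.
- viewer.get_calibration(name): a dict with "fx", "fy", "cx", "cy" (pixels), "R" (3x3) and "t" (3): a world point X has camera coordinates R X + t. Camera axes: x right, y down, z forward; pixel columns grow to the right and rows downward; lengths in mm; the calibration is good to about 2 mm. A picture is of the moment at which its call begins: read the wrist's pose just before it. get_calibration takes no time and is no camera call; for the wrist camera it gives the pose at the moment of the call.
- order.hand_in(): hands the job in; it is judged then, once.
The state is a dict: "time": time; "joint_pos": joint angles; "qd": joint speeds; "joint_efforts": joint torques, N m; "tool_pos": TCP position; "tcp_rot": TCP orientation; "ft_force": force on the tool from outside, world axes, zero at the start; "wrist_torque": the same for the moment, N m; "finger_gap": finger opening in mm; "grip_force": force on a finger pad.
Only numpy, scipy, OpenCV 4.12 (cv2) and the standard library are available. Lean on these libraries where they do the work, as an engineer would, in place of code of your own. Each camera call takes 0.05 s, during which the arm holds its last target. There are 200 camera calls.

TASK

The work lamp is clipped to the far wall of the mitre box and shines past the work. Squeeze its clip, take it off and clip it on the near wall, fully down, at the wall's left-hand end with the clip flush with the end and the lamp head toward the middle slot, facing as it does now. Then press the orange switch on the lamp's tail and turn the slim ribbed focus ring until its red mark meets the white line on the front bezel, keeping the fingers off the fixed rings in front of and behind it; leave the batten, pencil, sanding block and tape measure where they lie.

Things in the scene. Friction and masses are not known exactly. Their poses are not given: they have to be found in the camera images.
- mitre_box: Wooden mitre box screwed to the bench: floor 75 mm wide, 18 mm thick, 360 mm long, between two walls 18 mm thick, 68 mm high. Origin: centre of its underside; x across, from near to far wall; y along it to the left; z up. Near wall's middle at x = -46.5 mm, far wall's at +46.5 mm. A straight saw slot cuts both walls at y = 0; 45 degree slots slant across on either side.
- near_wall_end (a point): Left-hand end of the near wall: middle of its thickness, at the top edge (68 mm above the bench); axes as the mitre box.
- lamp: Clip-on lamp, 0.22 kg. Origin: middle of the clip's seat (rests on the wall's top edge), midway between the jaws; x through the wall from fixed to moving jaw, y along the wall, z up. Starts on the far wall with its axes parallel to the box's; keep them so. Jaws 40 mm wide along y, 42 mm deep: flush with the near wall's left end the origin is 20 mm (-y) from it. The seat runs on to y = -84 mm.
- clip_grip (a point): Where the middle between the fingers belongs when taking the clip from above (lamp -3, 0, +66 mm; axes as lamp). Two handles, 28 mm wide along y, orange grips 50 to 84 mm above the seat. Fixed handle upright, outer face at lamp x = -20 mm; the other leans out, 51 mm over both. Squeeze along x, 12 to 18 N, to the stop: handles parallel, 34 mm over both, jaws open 30 mm for the 18 mm wall.
- lamp_jaw (a joint): Angle of the sprung moving jaw (+x side of the lamp), rad: 0 clipped on an 18 mm wall, -0.15 shut on nothing, 0.28 squeezed fully open. The spring presses its pad on the wall with about 14 N.
- ring_center (a point): Centre of the slim black ribbed focus ring, 50 mm across; at lamp (-3, -111, 56) mm. Head axes (do not turn with the ring): z along the head to its tail, leaning 35 degrees from vertical toward the robot and the clip. Along z from here: ring -7 to +7 mm; in front fixed bezel, 54 mm across, -23 to -8; behind fixed collar, 44 across, +8 to +13; finned body, 38 across, to +29; switch to +36.
- focus_ring (a joint): Angle of the focus ring about the head's z, rad (grows counter-clockwise seen from the tail): 0 when its red mark meets the white line on the bezel, which is on the head's -y side. Starts at -1.25 to -0.7. Stops at -1.6 and 0.6; stays where left, friction about 0.05 N m.
- switch_top (a point): Middle of the outer end of the orange push switch, 17 mm across, at the lamp's tail; axes as ring_center. It is pressed along -z.
- tail_switch (a joint): Travel of the tail switch, m: 0 out, 0.0035 fully in; 1 N starts it, about 3 N holds it in, and it springs back.
- lamp_bezel: Fixed dark front bezel of the lamp head, with the white line; 54 mm across, 15.5 mm long. Origin: middle of its front glass; axes as ring_center. Not to be touched by the fingers.
- lamp_collar: Fixed steel collar behind the focus ring, 44 mm across. Origin and axes as the bezel's. Not to be touched by the fingers.
- batten: Sawn batten 33 x 141 x 30 mm lying in the mitre box along y, beside the near wall. Leave it. Origin: centre of its underside.
- pencil: Carpenter's pencil, 166 mm long, on the bench in front of the box. Leave it.
- sanding_block: Brown cork sanding block wrapped in paper, 64 x 112 x 34 mm, on the bench in front of the box. Leave it.
- tape_measure: Yellow and black tape measure, 35 x 91 mm, 64 mm high, standing behind the box. Leave it.

How it is judged (in metres and radians):
On the way, in this order (a step that is already met when the one before it is completed fails the run):
1. the lamp is lifted off the far wall (its clip 30 mm above the wall's top edge) (z of lamp in the frame of mitre_box above 0.098 m), for 0.1 s.
2. the lamp is clipped on the near wall, fully down and square, flush with the wall's left end within 15 mm, its head toward the middle slot (x of lamp in the frame of mitre_box between -0.0525 and -0.0405 m and z of lamp in the frame of mitre_box between 0.063 and 0.073 m and y of lamp in the frame of mitre_box between 0.145 and 0.175 m and y of lamp_bezel in the frame of mitre_box below 0.1 m and angle between the y axis of lamp and the y axis of mitre_box, either way round below 0.12 rad and angle between the z axis of lamp and the z axis of mitre_box, either way round below 0.12 rad and contact force between lamp_jaw and mitre_box above 3 N), for 0.2 s.
3. the tail switch is pressed (at least 2.5 mm of its 3.5 mm) (value of joint tail_switch above 0.0025 m), for 0.1 s.
4. the red mark of the focus ring stands at the white line, within 0.13 rad (value of joint focus_ring between -0.13 and 0.13 rad), for 0.2 s.
At the end, for the whole second after the job is handed in: Lamp clipped on the near wall and at rest: seat within 5 mm in height and 6 mm across of the wall's top edge, clip flush with the left end within 15 mm, head to its right, square within 0.12 rad, jaw pressing over 3 N; ring's red mark within 0.13 rad of the white line (all of step 2 and all of step 4 and linear speed of lamp below 0.01 m/s); the robot touches nothing.
It fails at once if the fingers press on the fixed bezel with more than 3 N (contact force between the fingers and lamp_bezel above 3 N).
It fails at once if the fingers press on the fixed collar with more than 3 N (contact force between the fingers and lamp_collar above 3 N).
It fails at once if the batten, pencil, sanding block or tape measure is moved more than 25 mm (distance of any of batten, pencil, sanding_block, tape_measure from where it was at the start of the episode above 0.025 m).
It also fails if it takes over 59 s, if anything falls off the work surface, if the arm or the gripper's body presses on something with over 40 N, if the wrist force passes 120 N, or if a joint passes its speed limit or range.

## Working session

There is one attempt and no reset: what is moved stays moved. The work goes in short steps, Python scripts to look and compute and a tool call to move; the robot and the scene stay as the last step left them, time stands still between calls to the robot, and variables do not carry over. Pictures are saved under pics/ and viewed, at most 10 in all, crops included, and the job is handed in when it is done.

Besides the shell and the picture viewer there is one more tool, called after "Call:" as a command line: name --argument value ..., lists and objects as JSON in quotes. carry_out: Moves the arm, as the interface text tells. Its arguments: {"type":"object","properties":{"increments":{"type":"array"},"force":{"type":"number"}},"required":["increments"]}

```bash
ls; mkdir -p pics
python3 - <<'E'
from bench import sense, viewer, order, r
import cv2
print(sense()); print(r.tcp_to_grasp)
for n in("scene","side"):
    cv2.imwrite(f"pics/{n}0.png",viewer.snapshot(n)[:,:,::-1]); print(viewer.get_calibration(n))
E
```

```text
pics
{'time': 0.0, 'joint_pos': array([-7.56536813e+01,  7.51301909e+00,  8.53287908e+01, -1.47725752e-03,
        8.72625031e+01, -4.89384667e+00]), 'qd': array([-0.076191  ,  0.05551763,  0.0467968 ,  0.05922793,  0.05705661,
       -0.00536941]), 'joint_efforts': array([-3.13838886e-03, -5.69405222e+01, -5.00558531e+01, -2.12894529e-04,
        1.44977204e-02, -4.45784337e-05]), 'tool_pos': array([ 197.58511875, -565.95232318,  230.27090039]), 'tcp_rot': array([-1.79895941e+02, -7.42886257e-03,  1.92402306e+01]), 'ft_force': array([ 0.2933066 ,  0.73612894, -0.42401079]), 'wrist_torque': array([-0.00911193, -0.01028845, -0.0054839 ]), 'grip_force': 0.0, 'finger_gap': 85.47551386796937}
18.700000000000003
{'fx': 373.19906015609934, 'fy': 373.19906015609934, 'cx': 318.18185143280834, 'cy': 192.36751050484162, 'R': array([[-0.83313614, -0.55272611, -0.01944274],
       [-0.2514664 ,  0.40988284, -0.87679   ],
       [ 0.49259397, -0.72559625, -0.48048025]]), 't': array([505.20486221, 217.10922821, 665.51630111])}
{'fx': 418.02561084164927, 'fy': 418.02561084164927, 'cx': 315.401963719725, 'cy': 197.96980826222813, 'R': array([[ 0.97291696, -0.23083616, -0.01213523],
       [-0.09741596, -0.36184385, -0.92713492],
       [ 0.20962521,  0.90320745, -0.37453114]]), 't': array([-519.31443651,  176.40372332,  891.03201474])}
```

View pics/scene0.png

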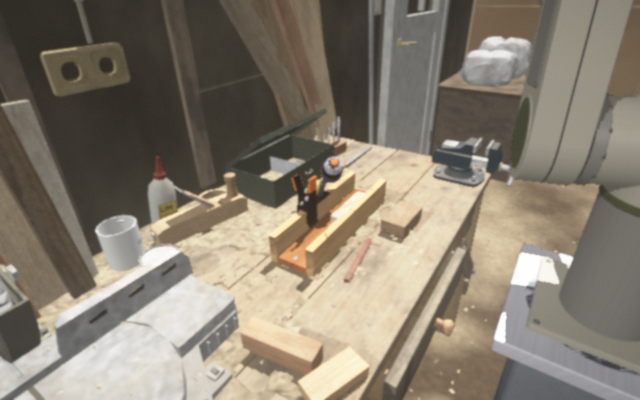

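View pics/side0.png

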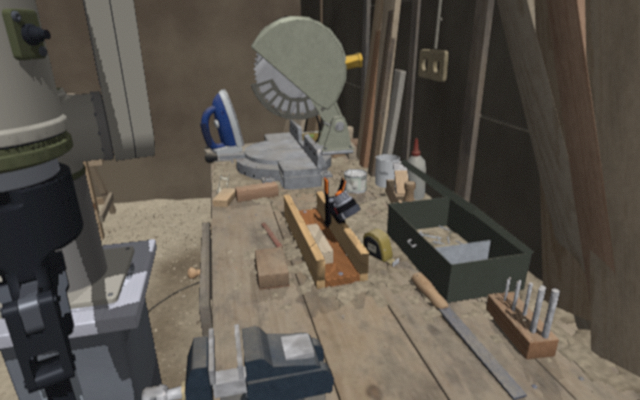

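The scene view shows the near wall's top running from about (310,248) to (385,182), and the far wall's left end at about (275,238). In the side view the walls' right ends are at about (322,265) and (365,258). I'll enlarge both.

Run:
```python
import cv2,numpy as np
a=cv2.imread("pics/scene0.png")[140:290,260:400]; b=cv2.imread("pics/side0.png")[170:290,250:410]
a=cv2.resize(a,None,fx=4,fy=4,interpolation=cv2.INTER_CUBIC)
cv2.imwrite("pics/sc.png",a)
cv2.imwrite("pics/sd.png",cv2.resize(b,None,fx=5,fy=5,interpolation=cv2.INTER_CUBIC))
```

```text
(no output)
```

View pics/sc.png

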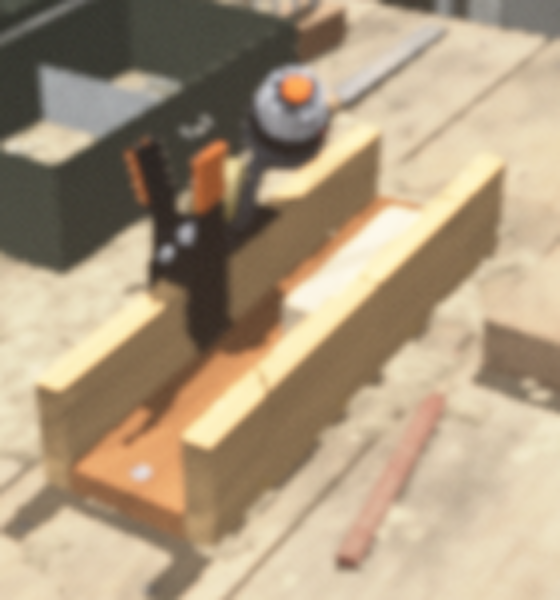

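View pics/sd.png

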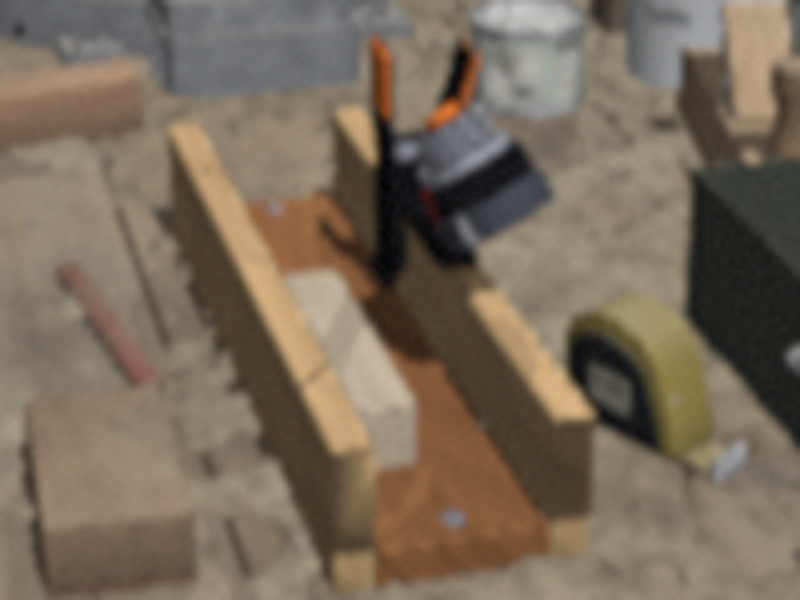

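The enlarged scene view shows the wall-end corners, the fixed handle's orange top at crop (193,152)–(228,140) and the switch at (296,90). The side crop shows the wall ends at (335,455), (373,447), (552,422) and (592,415). I'll fit the box pose and the lamp's y together.

```bash
cat > h.py <<'E'
import numpy as np
from scipy.spatial.transform import Rotation as Ro
def proj(c,X):
    p=np.atleast_2d(X)@np.array(c["R"]).T+c["t"]
    return p[:,:2]/p[:,2:]*[c["fx"],c["fy"]]+[c["cx"],c["cy"]]
def b2w(q,X): # q=x,y,yaw deg
    return Ro.from_euler('z',q[2],degrees=True).apply(np.atleast_2d(X))+[q[0],q[1],0]
E
cat > fit.py <<'E'
from h import *; from bench import viewer
from scipy.optimize import least_squares
S=viewer.get_calibration("scene");D=viewer.get_calibration("side")
sc=[(-37.5,180,68,182,432),(-55.5,180,68,215,447),(-55.5,-180,68,503,160),(55.5,180,68,38,385),(37.5,180,68,62,392),(37.5,-180,68,380,132),(-55.5,180,0,210,543)]
sd=[(-55.5,-180,68,335,455),(-37.5,-180,68,373,447),(-55.5,180,68,168,125),(-37.5,180,68,200,122),(37.5,-180,68,552,422),(55.5,-180,68,592,415),(37.5,180,68,338,110)]
sc=np.array(sc,float);sd=np.array(sd,float)
def f(q):
    hs=b2w(q,[[26.5,q[3]+14,152],[26.5,q[3]-14,152]])
    a=proj(S,b2w(q,sc[:,:3]))-(sc[:,3:]/4+[260,140])
    b=proj(D,b2w(q,sd[:,:3]))-(sd[:,3:]/5+[250,170])
    c=proj(S,hs)-(np.array([[193,152],[228,140]])/4+[260,140])
    d=proj(D,hs[1:])-(np.array([[373,42]])/5+[250,170])
    return np.r_[a.ravel(),b.ravel(),c.ravel(),d.ravel()]
s=least_squares(f,[600,0,0,0],loss='soft_l1');q=s.x;print(q);print(np.round(f(q).reshape(-1,2),1).tolist())
def g(az):
    a=np.radians(az[0]);z=np.array([np.sin(np.radians(35))*np.cos(a),np.sin(np.radians(35))*np.sin(a),np.cos(np.radians(35))])
    return (proj(S,b2w(q,np.array([46.5-3,q[3]-111,68+56])+36*z))-(np.array([296,90])/4+[260,140])).ravel()
s2=least_squares(g,[135]);print("az",s2.x,g(s2.x))
E
python3 fit.py
```

```text
[547.79459293  17.70626225   1.41512039  49.05958198]
[[-0.6, 0.4], [-1.2, -0.5], [0.0, -0.6], [-1.4, -1.7], [-0.6, -0.9], [-0.3, -1.1], [0.9, 2.1], [-1.1, 0.1], [0.1, 0.4], [-1.3, 1.1], [-1.3, 1.0], [0.0, 0.2], [0.4, 0.4], [-2.5, 0.6], [0.8, 2.1], [-1.1, 0.2], [1.0, 3.0]]
az [137.55977663] [-0.1594774  -1.21276745]
```

```bash
cat >> h.py <<'E'
import json,os
F="cmd.json"
def load(): return json.load(open(F))
def save(p,R): json.dump([list(p),Ro.from_matrix(R).as_rotvec().tolist()],open(F,"w"))
def plan(targets,nd=4):
    """targets: list of (pos, Rotation). prints fractions from current commanded pose, stores last as commanded"""
    p0,r0=load(); p0=np.array(p0);R0=Ro.from_rotvec(r0)
    for p,R in targets:
        d=np.round(R0.inv().apply(np.array(p)-p0)/400,nd); w=np.round((R0.inv()*R).as_rotvec()/(2*np.pi),nd)
        print("row",(d+0).tolist()+(w+0).tolist())
    save(p0+R0.apply(d*400),(R0*Ro.from_rotvec(w*2*np.pi)).as_matrix())
def down(yaw): return Ro.from_euler('xyz',[180,0,yaw],degrees=True)
E
python3 - <<'E'
from h import *; from bench import viewer
save([197.735,-566.486,231.292],down(-75.653+4.893+90).as_matrix())
c=viewer.get_calibration("wrist"); R=np.array(c["R"]); C=-R.T@c["t"]
T=down(19.24); print(c["fx"],c["cx"],c["cy"]); print("cam in tool",T.inv().apply(C-[197.6,-566,230.3])); print("axes in tool",np.round(T.inv().apply(R),3))
plan([([400,-250,310],down(60)),([535,70,320],down(91.4))])
E
```

```text
351.5206533223892 319.63618330095557 199.6455665663455
cam in tool [ 7.09982916e+01  1.38231122e-01 -1.43040026e+02]
axes in tool [[ 0.     1.     0.002]
 [-0.96   0.    -0.282]
 [-0.282 -0.002  0.96 ]]
row [0.7381, -0.5804, -0.1968, 0.0, 0.0, -0.1132]
row [1.3204, -1.2245, -0.2218, 0.0, 0.0, -0.2004]
```

Run:
```python
from h import *
save([197.735,-566.486,231.292],down(-75.653+4.893+90).as_matrix())
plan([([400,-250,310],down(60))]);plan([([560,55,320],down(91.4))])
```

```text
row [0.7381, -0.5804, -0.1968, 0.0, 0.0, -0.1132]
row [0.8604, -0.0349, -0.025, 0.0, 0.0, -0.0872]
```

Call:
carry_out --increments '[0.7381,-0.5804,-0.1968,0,0,-0.1132,1,0.7381,-0.5804,-0.1968,0,0,-0.1132,1,0.7381,-0.5804,-0.1968,0,0,-0.1132,1,0.7381,-0.5804,-0.1968,0,0,-0.1132,1,0.7381,-0.5804,-0.1968,0,0,-0.1132,1,0.7381,-0.5804,-0.1968,0,0,-0.1132,1,0.7381,-0.5804,-0.1968,0,0,-0.1132,1,0.7381,-0.5804,-0.1968,0,0,-0.1132,1,0.7381,-0.5804,-0.1968,0,0,-0.1132,1,0.7381,-0.5804,-0.1968,0,0,-0.1132,1]'

```text
time: 1.35
tool_pos: [399.2, -251.1, 309.4]
tcp_rot: [-179.9, 0.0, 59.9]
ft_force: [0.5, -0.4, 0.4]
finger_gap: 85.4
grip_force: 0.0
```

Call:
carry_out --increments '[0.8604,-0.0349,-0.025,0,0,-0.0872,1,0.8604,-0.0349,-0.025,0,0,-0.0872,1,0.8604,-0.0349,-0.025,0,0,-0.0872,1,0.8604,-0.0349,-0.025,0,0,-0.0872,1,0.8604,-0.0349,-0.025,0,0,-0.0872,1,0.8604,-0.0349,-0.025,0,0,-0.0872,1,0.8604,-0.0349,-0.025,0,0,-0.0872,1,0.8604,-0.0349,-0.025,0,0,-0.0872,1,0.8604,-0.0349,-0.025,0,0,-0.0872,1,0.8604,-0.0349,-0.025,0,0,-0.0872,1]'

```text
time: 2.6
tool_pos: [559.9, 53.9, 320.2]
tcp_rot: [180.0, 0.0, 91.3]
ft_force: [-0.4, 0.8, 0.1]
finger_gap: 85.2
grip_force: 0.0
```

Run:
```python
from h import *; from bench import viewer,sense
import cv2,pickle
c=viewer.get_calibration("wrist"); im=viewer.snapshot("wrist")[:,:,::-1]
pickle.dump(c,open("w1.pkl","wb")); cv2.imwrite("pics/w1.png",im)
cv2.imwrite("pics/w1z.png",cv2.resize(im[0:400,180:500],None,fx=1.875,fy=1.5,interpolation=cv2.INTER_CUBIC))
print(sense()["tool_pos"])
```

```text
[559.88435604  54.06966777 320.25769133]
```

View pics/w1z.png

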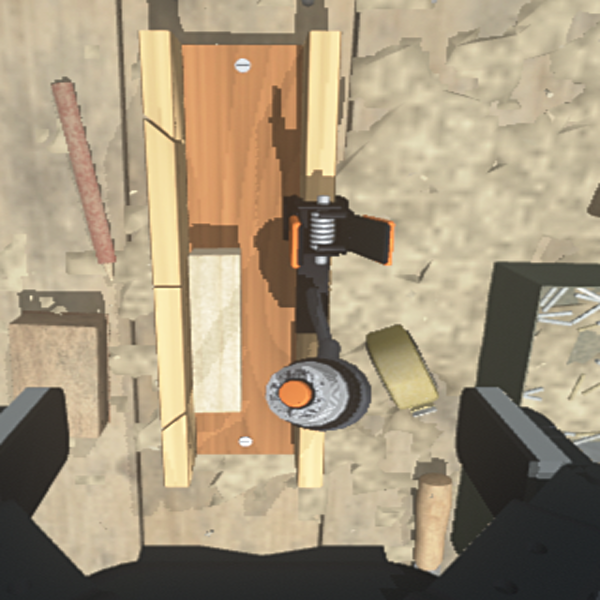

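The wrist view shows the near wall's top from (140–170,31) to (164–190,487) and the far wall's from (311–340,31) to (300–323,487). The fixed handle's orange face is at about (295,220–267), the moving handle's orange edge at about (390,220–264), and the switch at (295,392).

```bash
cat > fit2.py <<'E'
from h import *; import pickle
from scipy.optimize import least_squares
W=pickle.load(open("w1.pkl","rb"))
u=lambda a:np.array(a,float)/[1.875,1.5]+[180,0]
B=np.array([(-55.5,180,68,140,31),(-37.5,180,68,170,31),(-55.5,-180,68,164,487),(-37.5,-180,68,190,487),(37.5,180,68,311,31),(55.5,180,68,340,31),(37.5,-180,68,300,487),(55.5,-180,68,323,487)],float)
f=lambda q:(proj(W,b2w(q,B[:,:3]))-u(B[:,3:])).ravel()
s=least_squares(f,[548,18,1.4],loss='soft_l1');q=s.x;print(q);print(np.round(f(q).reshape(-1,2),1).tolist())
g=lambda l:(proj(W,b2w(q,[[46.5-20,l[0]+14,152],[46.5-20,l[0]-14,152]]))-u([[298,220],[298,267]])).ravel()
s=least_squares(g,[49]);ly=s.x[0];print("ly",ly,g(s.x))
def sw(az,ly):
    a=np.radians(az);k=np.radians(35);z=np.array([np.sin(k)*np.cos(a),np.sin(k)*np.sin(a),np.cos(k)])
    return np.array([43.5,ly-111,124])+36*z
h=lambda v:(proj(W,b2w(q,sw(v[0],v[1])))-u([295,392])).ravel()
s=least_squares(h,[135,ly]);print("az,ly",s.x)
h=lambda v:(proj(W,b2w(q,sw(v[0],ly)))-u([295,392])).ravel()
s=least_squares(h,[135]);print("az",s.x,h(s.x))
E
python3 fit2.py
```

```text
[548.00749843  19.10468435   1.19316499]
[[-1.0, 0.1], [0.7, 0.1], [0.3, -0.3], [0.2, -0.3], [-1.0, 0.2], [1.2, 0.3], [-1.1, -0.2], [0.4, -0.2]]
ly 49.34668003096012 [-2.83736794  0.13603208 -3.29549648 -0.23592282]
az,ly [133.56780139  48.93845531]
az [134.28418945] [-0.18838598 -0.2157972 ]
```

```bash
cat > q.py <<'E'
from h import *
Q=[548,18.9,1.25]; DN=down(91.25)
def P(*a): return b2w(Q,a)[0]
E
python3 - <<'E'
from q import *
t=P(43.5,49.2,115); print(t); t2=t+[0,0,45]
plan([(t2,DN),(t,DN)])
E
```

```text
[590.41635583  69.03723923 115.        ]
row [0.0332, 0.0768, 0.4, 0.0, 0.0, 0.0004]
row [0.0332, 0.0768, 0.5125, 0.0, 0.0, 0.0004]
```

Call:
carry_out --increments '[0.0332,0.0768,0.1,0,0,0.0004,1,0.0332,0.0768,0.2,0,0,0.0004,1,0.0332,0.0768,0.3,0,0,0.0004,1,0.0332,0.0768,0.4,0,0,0.0004,1,0.0332,0.0768,0.44,0,0,0.0004,1,0.0332,0.0768,0.48,0,0,0.0004,1,0.0332,0.0768,0.5125,0,0,0.0004,1,0.0332,0.0768,0.5125,0,0,0.0004,0.4,0.0332,0.0768,0.5125,0,0,0.0004,0.4,0.0332,0.0768,0.5125,0,0,0.0004,0.4]'

```text
time: 3.9
tool_pos: [592.0, 69.1, 116.7]
tcp_rot: [179.8, -0.0, 91.2]
ft_force: [5.0, -1.1, 1.4]
finger_gap: 59.6
grip_force: 2.4
```

Call:
carry_out --increments '[0,0,0,0,0,0,0.1,0,0,0,0,0,0,-0.1,0,0,0,0,0,0,-0.4,0,0,0,0,0,0,-0.4,0,0,0,0,0,0,-0.4,0,0,0,0,0,0,-0.4,0,0,0,0,0,0,-0.4,0,0,0,0,0,0,-0.4,0,0,0,0,0,0,-0.4,0,0,0,0,0,0,-0.4]' --force 30

```text
time: 5.15
tool_pos: [591.2, 69.1, 119.1]
tcp_rot: [179.9, 0.0, 91.2]
ft_force: [-9.7, -1.5, 21.9]
finger_gap: 33.8
grip_force: 27.7
```

Run:
```python
from q import *
p=np.array(load()[0])
a=P(43.5-4,49.2,115); 
plan([(a,DN),(a+[0,0,30],DN),(a+[0,0,70],DN)])
```

```text
row [0.0, -0.01, 0.0, 0.0, 0.0, 0.0]
row [0.0, -0.01, -0.075, 0.0, 0.0, 0.0]
row [0.0, -0.01, -0.175, 0.0, 0.0, 0.0]
```

Call:
carry_out --increments '[0,-0.005,0,0,0,0,-0.4,0,-0.01,0,0,0,0,-0.4,0,-0.01,-0.015,0,0,0,-0.4,0,-0.01,-0.03,0,0,0,-0.4,0,-0.01,-0.06,0,0,0,-0.4,0,-0.01,-0.09,0,0,0,-0.4,0,-0.01,-0.12,0,0,0,-0.4,0,-0.01,-0.15,0,0,0,-0.4,0,-0.01,-0.175,0,0,0,-0.4,0,-0.01,-0.175,0,0,0,-0.4]'

```text
time: 6.4
tool_pos: [587.1, 69.0, 186.4]
tcp_rot: [179.9, -0.0, 91.2]
ft_force: [-0.1, 0.1, -1.9]
finger_gap: 33.6
grip_force: 30.2
```

Run:
```python
from q import *; from bench import viewer,sense
import cv2
a=cv2.resize(viewer.snapshot("side")[130:280,250:410,::-1],None,fx=2.5,fy=2.5); b=cv2.resize(viewer.snapshot("scene")[120:270,250:410,::-1],None,fx=2.5,fy=2.5)
cv2.imwrite("pics/lift.png",np.hstack([a,b]))
a=P(-49.5-5,160,185); plan([(a,DN)])
```

```text
row [0.277, -0.235, 0.0, 0.0, 0.0, 0.0]
```

View pics/lift.png

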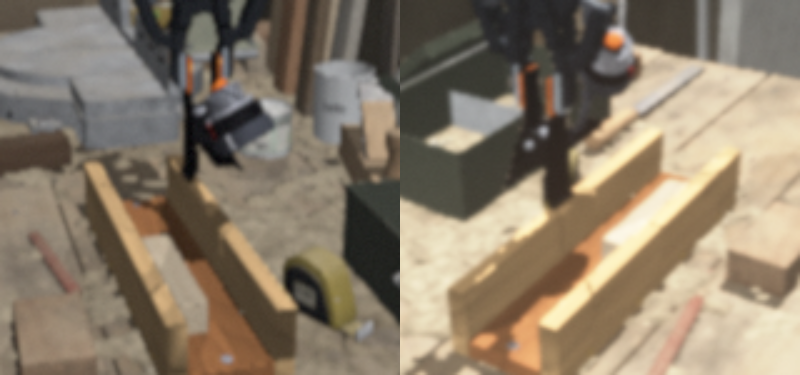

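Call:
carry_out --increments '[0.08,-0.07,0,0,0,0,-0.4,0.16,-0.14,0,0,0,0,-0.4,0.23,-0.2,0,0,0,0,-0.4,0.277,-0.235,0,0,0,0,-0.4,0.277,-0.235,0,0,0,0,-0.4,0.277,-0.235,0,0,0,0,-0.4,0.277,-0.235,0,0,0,0,-0.4,0.277,-0.235,0,0,0,0,-0.4,0.277,-0.235,0,0,0,0,-0.4,0.277,-0.235,0,0,0,0,-0.4]'

```text
time: 7.75
tool_pos: [490.1, 177.5, 185.0]
tcp_rot: [-180.0, -0.0, 91.2]
ft_force: [-0.1, -0.3, -2.0]
finger_gap: 33.8
grip_force: 31.1
```

Run:
```python
from q import *; from bench import viewer,sense
import cv2,pickle
c=viewer.get_calibration("wrist"); im=viewer.snapshot("wrist")[:,:,::-1]
pickle.dump(c,open("w2.pkl","wb")); s=viewer.snapshot("side")[100:260,220:380,::-1]
cv2.imwrite("pics/w2.png",np.hstack([cv2.resize(im[:,170:490],(400,500)),cv2.resize(s,(400,500))]))
a=P(-54.5,160,185); print(a,sense()["tool_pos"])
```

```text
[490.02258792 177.6730131  185.        ] [490.07422914 177.60857733 185.00776904]
```

View pics/w2.png

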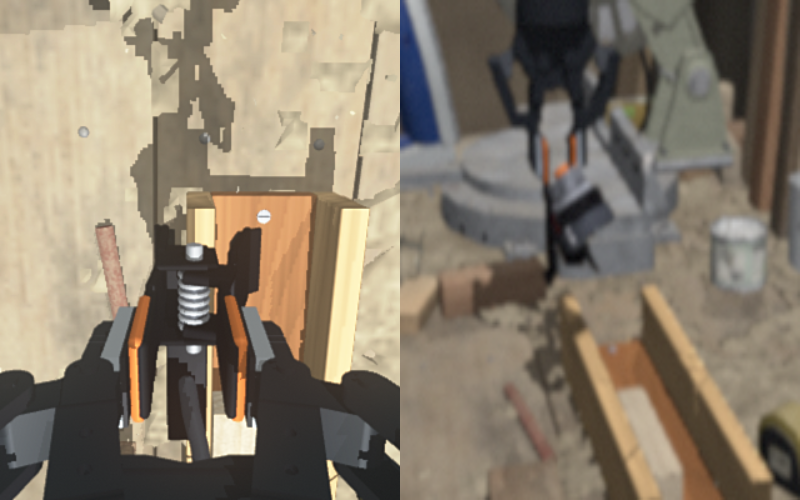

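Call:
carry_out --increments '[0,0,0.04,0,0,0,-0.4,0,0,0.07,0,0,0,-0.4,0,0,0.1,0,0,0,-0.4,0,0,0.125,0,0,0,-0.4,0,0,0.145,0,0,0,-0.4,0,0,0.16,0,0,0,-0.4,0,0,0.17,0,0,0,-0.4,0,0,0.17,0,0,0,-0.4,0,0.007,0.17,0,0,0,-0.4,0,0.0145,0.17,0,0,0,-0.4]'

```text
time: 9.1
tool_pos: [496.2, 178.4, 119.0]
tcp_rot: [180.0, -0.1, 91.2]
ft_force: [-14.1, -0.0, 16.2]
finger_gap: 33.7
grip_force: 35.1
```

Call:
carry_out --increments '[0,0,0,0,0,0,-0.1,0,0,0,0,0,0,0.1,0,0,0,0,0,0,0.3,0,0,0,0,0,0,0.5,0,0,0,0,0,0,0.8,0,0,0,0,0,0,0.8,0,0,-0.1,0,0,0,0.8,0,0,-0.25,0,0,0,0.8,0,0,-0.4,0,0,0,0.8,0,0,-0.4,0,0,0,0.8]'

```text
time: 10.35
tool_pos: [498.7, 178.6, 284.0]
tcp_rot: [179.4, -0.1, 91.2]
ft_force: [0.1, 0.1, -0.6]
finger_gap: 77.1
grip_force: 0.0
```

Run:
```python
from q import *
a=load();R=Ro.from_rotvec(a[1]); p=np.array(a[0])+R.apply(np.array([0,.0145,.17-.4])*400); print(p); save(p,R.as_matrix())
from bench import viewer,sense
import cv2,pickle
print(sense()["tool_pos"],sense()["tcp_rot"])
c=viewer.get_calibration("wrist"); im=viewer.snapshot("wrist")[:,:,::-1]
pickle.dump(c,open("w3.pkl","wb")); s=viewer.snapshot("side")[130:290,220:380,::-1]
cv2.imwrite("pics/w3raw.png",im)
cv2.imwrite("pics/w3.png",np.hstack([cv2.resize(im[:,160:480],(480,600)),cv2.resize(s[:,30:130],(320,512),interpolation=cv2.INTER_CUBIC)[np.r_[0:512,[0]*88]]]))
```

```text
[495.82909815 177.80215505 277.012     ]
[498.73418343 178.56596133 283.95213072] [ 1.79368752e+02 -1.45215776e-01  9.12438987e+01]
```

View pics/w3.png

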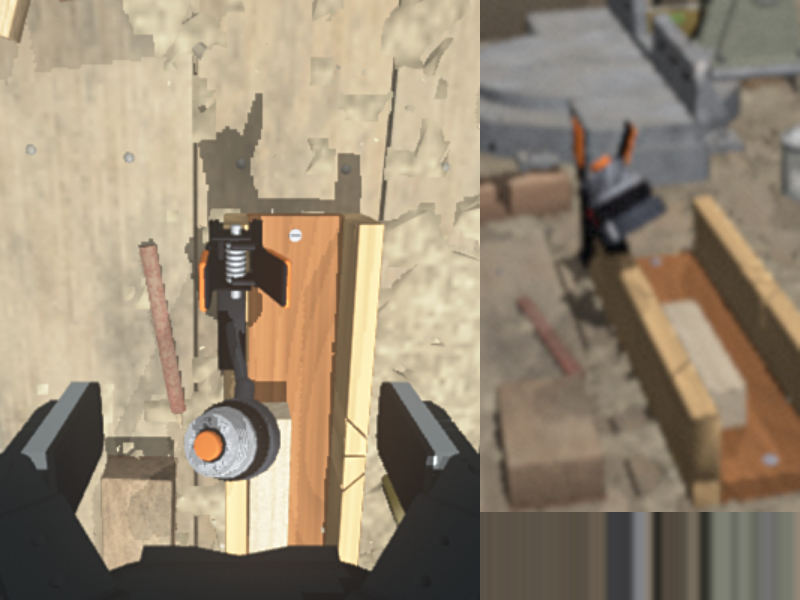

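The lamp is clipped at the left end of the near wall. In the wrist crop the switch is at (208,446), the handle's outer edge at about (202,250–310), and the clip's left edge lines up with the wall end at row ~213. In the side crop the handle leans slightly left, so I'll check for tilt numerically.

Run:
```python
from q import *; from bench import sense
import pickle
s=sense();print(s["tool_pos"],s["tcp_rot"],s["qd"])
W=pickle.load(open("w3.pkl","rb"))
k=np.radians(35);z=np.array([-np.sin(k)*.7071,np.sin(k)*.7071,np.cos(k)])
L=np.array([-46.5,160,68.])
pts=np.array([[-3,-111,56]+36*z,[-20,14,84],[-20,-14,84],[-20,14,50],[-20,-14,50]])
for ty in(0,-3,-6):
  X=Ro.from_euler('y',ty,degrees=True).apply(pts)+L
  print(ty,np.round((proj(W,b2w(Q,X))-[160,0])*1.5).tolist())
print(np.round((proj(W,b2w(Q,[[-55.5,180,68],[-37.5,180,68],[37.5,180,68],[55.5,180,68],[55.5,0,68]]))-[160,0])*1.5).tolist())
```

```text
[496.31955508 177.91646498 277.85001619] [ 1.79884541e+02 -2.54475810e-02  9.12385862e+01] [-0.18388783  1.37386901  2.88086861 -0.08558123 -0.14709764  0.0315918 ]
0 [[207.0, 445.0], [199.0, 260.0], [200.0, 310.0], [202.0, 248.0], [203.0, 293.0]]
-3 [[199.0, 444.0], [191.0, 259.0], [192.0, 309.0], [198.0, 247.0], [199.0, 293.0]]
-6 [[192.0, 443.0], [183.0, 259.0], [184.0, 309.0], [194.0, 247.0], [195.0, 292.0]]
[[223.0, 225.0], [249.0, 225.0], [359.0, 225.0], [385.0, 225.0], [367.0, 456.0]]
```

Run:
```python
import cv2
im=cv2.imread("pics/w3raw.png")[135:325,275:435]
cv2.imwrite("pics/w3c.png",cv2.resize(im,None,fx=3.15,fy=3.15,interpolation=cv2.INTER_CUBIC))
```

```text
(no output)
```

View pics/w3c.png

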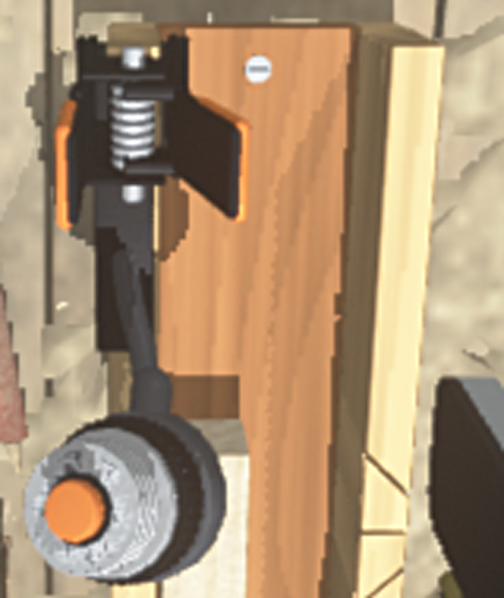

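The switch lies within 1 px of the prediction for a square, fully seated lamp: clip at box (-46.5, 160, 68) with no tilt. Next I'll press the switch with shut fingers along the head axis.

```bash
cat >> q.py <<'E'
k=np.radians(35);HZ=np.array([-np.sin(k)*2**-.5,np.sin(k)*2**-.5,np.cos(k)])
H=np.array([2**-.5,2**-.5,0]); U=np.cross(H,HZ)
RC=np.array([-49.5,49,124.])
def tool(al):
    y=np.cos(np.radians(al))*U+np.sin(np.radians(al))*H; z=-HZ
    return Ro.from_euler('z',Q[2],degrees=True)*Ro.from_matrix(np.c_[np.cross(y,z),y,z])
def hp(zz,off=(0,0)): return P(*(RC+zz*HZ+off[0]*H+off[1]*U))
E
python3 - <<'E'
from q import *
print(U,hp(36),tool(39).as_euler('xyz',degrees=True))
plan([(hp(90),tool(39))]); plan([(hp(z),tool(39)) for z in (45,38,36,34.5,33)])
save(hp(90),tool(39).as_matrix())
E
```

```text
[ 0.57922797 -0.57922797  0.57357644] [482.5269362   81.08738391 153.48947359] [151.44658287  21.15937026  79.8077589 ]
row [-0.1863, -0.0932, 0.1982, -0.0723, -0.0651, 0.0161]
row [0.0, -0.0001, 0.1125, 0.0, 0.0, 0.0]
row [0.0, -0.0001, 0.13, 0.0, 0.0, 0.0]
row [0.0, -0.0001, 0.135, 0.0, 0.0, 0.0]
row [0.0, -0.0001, 0.1387, 0.0, 0.0, 0.0]
row [0.0, -0.0001, 0.1425, 0.0, 0.0, 0.0]
```

Call:
carry_out --increments '[-0.1,-0.0932,0,-0.02,-0.02,0.005,0,-0.1863,-0.0932,0.05,-0.04,-0.035,0.008,-1,-0.1863,-0.0932,0.12,-0.06,-0.055,0.012,-1,-0.1863,-0.0932,0.1982,-0.0723,-0.0651,0.0161,-1,-0.1863,-0.0932,0.1982,-0.0723,-0.0651,0.0161,-1,-0.1863,-0.0932,0.1982,-0.0723,-0.0651,0.0161,-1,-0.1863,-0.0932,0.1982,-0.0723,-0.0651,0.0161,-1,-0.1863,-0.0932,0.1982,-0.0723,-0.0651,0.0161,-1,-0.1863,-0.0932,0.1982,-0.0723,-0.0651,0.0161,-1,-0.1863,-0.0932,0.1982,-0.0723,-0.0651,0.0161,-1]'

```text
time: 11.7
tool_pos: [460.3, 102.4, 198.0]
tcp_rot: [151.4, 21.2, 79.8]
ft_force: [-0.9, -0.8, 0.2]
finger_gap: -0.0
grip_force: 0.0
```

Run:
```python
from q import *; from bench import viewer,sense
import cv2,pickle
s=sense();print(s["tool_pos"],s["tcp_rot"],s["joint_pos"],hp(90))
c=viewer.get_calibration("wrist"); im=viewer.snapshot("wrist")[:,:,::-1]
pickle.dump(c,open("w4.pkl","wb")); cv2.imwrite("pics/w4.png",im)
print(proj(c,[hp(36),hp(0),hp(-23),hp(90),hp(36,(8.5,0)),hp(36,(0,8.5))]).round(1).tolist())
d=viewer.snapshot("side")[:,:,::-1];cv2.imwrite("pics/d4.png",d)
cv2.imwrite("pics/v4.png",np.hstack([cv2.resize(im[120:400,200:440],(480,560)),cv2.resize(d[130:250,270:338],(317,560),interpolation=cv2.INTER_CUBIC)]))
```

```text
[460.33639678 102.37673206 197.98859347] [151.43510865  21.1504436   79.78751527] [ 31.19760782 -22.29846495 122.94692842 -35.46956874  72.67482372
  44.82296241] [460.15306505 102.505706   197.72368399]
[[319.6, 220.9], [319.6, 203.3], [319.6, 194.4], [319.5, 261.8], [328.6, 210.4], [330.6, 229.3]]
```

View pics/v4.png

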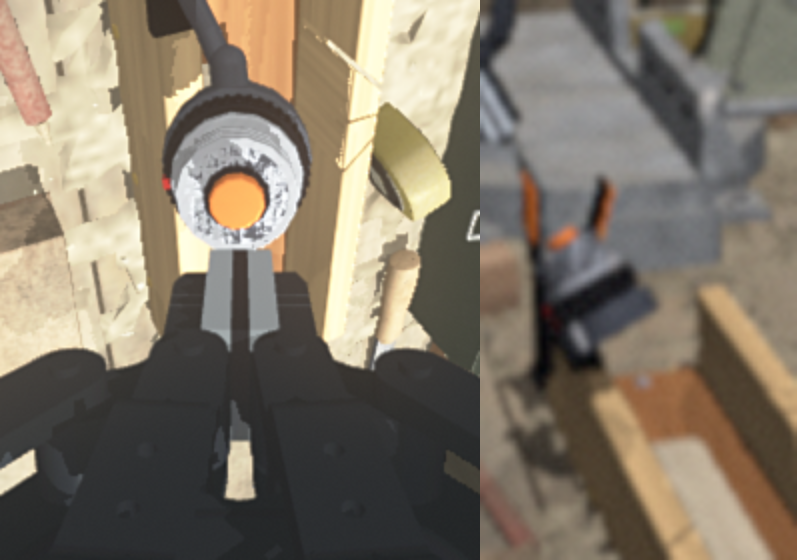

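The wrist view shows the switch at full-image pixel (318,220.5), about 1 mm from prediction, and the red mark at about (283,212), on the image-left side of the ring. I'll work out the mark's angle, then press.

Run:
```python
from q import *
import pickle,cv2
W=pickle.load(open("w4.pkl","rb"))
im=cv2.imread("pics/w4.png").astype(int);b,g,r_=[im[...,i] for i in range(3)]
m=(r_>120)&(g<70)&(b<80); m[:180]=0;m[240:]=0;m[:,:270]=0;m[:,370:]=0
ys,xs=np.nonzero(m);print(len(xs),xs.mean(),ys.mean(),xs.min(),xs.max(),ys.min(),ys.max())
for zz in(0,7):
  for al in(209,219,224,229,234,239,249):
    a=np.radians(al);print(zz,al,proj(W,hp(zz,(25*np.sin(a),25*np.cos(a)))).round(1))
```

```text
7 283.42857142857144 210.85714285714286 282 284 209 214
0 209 [[283.9 197.3]]
0 219 [[283.6 203.3]]
0 224 [[283.8 206.3]]
0 229 [[284.3 209.3]]
0 234 [[285.  212.2]]
0 239 [[286.1 215. ]]
0 249 [[288.8 220.3]]
7 209 [[282.9 200.1]]
7 219 [[282.5 206.3]]
7 224 [[282.8 209.4]]
7 229 [[283.3 212.4]]
7 234 [[284.1 215.4]]
7 239 [[285.1 218.3]]
7 249 [[288.  223.8]]
```

Call:
carry_out --increments '[0,0,0.06,0,0,0,-1,0,0,0.1,0,0,0,-1,0,0,0.12,0,0,0,-1,0,0,0.13,0,0,0,-1,0,0,0.136,0,0,0,-1,0,0,0.14,0,0,0,-1,0,0,0.143,0,0,0,-1,0,0,0.143,0,0,0,-1,0,0,0.143,0,0,0,-1,0,0,0.143,0,0,0,-1]'

```text
time: 13.05
tool_pos: [484.0, 79.9, 151.1]
tcp_rot: [151.4, 21.2, 79.8]
ft_force: [-0.8, 0.2, 2.4]
finger_gap: 0.3
grip_force: 1.1
```

Call:
carry_out --increments '[0,0,0.003,0,0,0,-1,0,0,0.005,0,0,0,-1,0,0,0.005,0,0,0,-1,0,0,0.005,0,0,0,-1,0,0,0.005,0,0,0,-1,0,0,0.005,0,0,0,-1,0,0,0.005,0,0,0,-1,0,0,0.005,0,0,0,-1,0,0,0.005,0,0,0,-1,0,0,0.005,0,0,0,-1]'

```text
time: 14.3
tool_pos: [485.3, 79.4, 150.4]
tcp_rot: [151.4, 21.1, 79.8]
ft_force: [-5.8, 3.0, 7.9]
finger_gap: -0.2
grip_force: 5.2
```

The switch is fully in (about 10 N, 3.5 mm+). I'll back off and measure the white line's angle by unwrapping the head's cylinder from the images with code.

Call:
carry_out --increments '[0,0,-0.03,0,0,0,-1,0,0,-0.1,0,0,0,0.65,0,0,-0.15,0,0,0,0.65,0,0,-0.15,0,0,0,0.65,0,0,-0.15,0,0,0,0.65,0,0,-0.15,0,0,0,0.65,0,0,-0.15,0,0,0,0.65,0,0,-0.15,0,0,0,0.65,0,0,-0.15,0,0,0,0.65,0,0,-0.15,0,0,0,0.65]'

```text
time: 15.55
tool_pos: [459.9, 102.8, 198.4]
tcp_rot: [151.4, 21.2, 79.8]
ft_force: [-0.0, 0.8, 0.3]
finger_gap: 70.3
grip_force: 0.0
```

```bash
cat > unwrap.py <<'E'
from q import *; from bench import viewer,sense
import cv2,sys
def unwrap(c,im,als,zr):
    out=[]
    for z,r in zr:
        uv=proj(c,np.array([hp(z,(r*np.sin(np.radians(a)),r*np.cos(np.radians(a)))) for a in als])).astype(np.float32)
        out.append(cv2.remap(im.astype(np.float32),uv[None,:,0],uv[None,:,1],cv2.INTER_LINEAR)[0])
    return np.array(out)
if __name__=="__main__":
    c=viewer.get_calibration("side"); im=np.mean([viewer.snapshot("side").astype(float) for _ in range(8)],0)
    np.save("side_avg.npy",im)
    C=-np.array(c["R"]).T@c["t"]
    als=np.arange(200,400,8); vis=[(C-P(*RC))@(P(*(RC+np.sin(np.radians(a))*H+np.cos(np.radians(a))*U))-P(*RC))>25 for a in als]
    als=als[np.array(vis)]; print(als)
    zr=[(-20,27),(-17,27),(-14,27),(-11,27),(-4,25),(0,25),(4,25)]
    o=unwrap(c,im,als,zr)
    for k,row in zip(zr,o): print(k[0],"L",row.min(1).astype(int).tolist()); 
    for k,row in zip(zr,o): print(k[0],"red",(row[:,0]-row[:,1:].mean(1)).astype(int).tolist())
E
python3 unwrap.py
```

```text
[224 232 240 248 256 264 272 280 288 296 304 312 320 328 336 344 352 360
 368 376 384 392]
-20 L [24, 24, 23, 26, 36, 61, 84, 70, 62, 73, 83, 81, 82, 90, 85, 80, 77, 77, 81, 83, 86, 89]
-17 L [25, 24, 25, 28, 42, 73, 102, 84, 58, 60, 66, 68, 70, 72, 69, 70, 68, 66, 67, 72, 79, 82]
-14 L [23, 24, 25, 27, 41, 78, 115, 94, 57, 60, 64, 69, 72, 72, 71, 70, 70, 68, 66, 70, 76, 81]
-11 L [20, 21, 22, 27, 41, 76, 120, 102, 60, 58, 64, 69, 71, 72, 71, 71, 69, 67, 67, 72, 81, 84]
-4 L [16, 17, 18, 20, 25, 35, 45, 38, 24, 26, 30, 31, 30, 29, 31, 29, 28, 29, 33, 40, 52, 58]
0 L [18, 19, 19, 19, 18, 17, 18, 20, 19, 18, 24, 25, 26, 25, 22, 20, 20, 21, 27, 39, 53, 61]
4 L [15, 15, 17, 19, 18, 19, 21, 27, 28, 27, 32, 41, 44, 35, 38, 34, 31, 33, 42, 51, 64, 71]
-20 red [5, 2, 0, -2, -2, -2, -2, -4, -3, 0, 0, 0, 0, -1, -1, 0, 0, 0, 2, 5, 9, 11]
-17 red [4, 2, 0, -2, -3, -3, -3, -3, -5, -6, -6, -7, -7, -7, -7, -6, -7, -7, -5, -1, 3, 5]
-14 red [3, 2, 0, -2, -2, -2, -2, -3, -5, -5, -6, -7, -7, -7, -7, -7, -7, -7, -6, -3, 0, 3]
-11 red [1, 0, 0, -1, -2, -2, -2, -3, -5, -5, -6, -6, -7, -7, -7, -7, -6, -7, -5, -3, 1, 4]
-4 red [11, 12, 13, 10, 5, -1, -1, -1, -2, -1, -1, -1, -1, -1, -2, -2, -2, -2, -1, 1, 4, 6]
0 red [9, 10, 12, 13, 8, 1, -1, 0, 0, 0, 0, 0, 0, -1, 0, -1, -1, -1, 0, 2, 3, 3]
4 red [13, 14, 14, 14, 8, 1, 0, 0, -1, -1, -1, -1, -1, -1, -1, -1, -1, 0, 0, 1, 1, 0]
```

Run:
```python
from q import *
y39=np.array([np.sin(np.radians(39)),np.cos(np.radians(39))]); off=-0.8*y39
save(hp(90.8),tool(39).as_matrix())
plan([(hp(60,off),tool(17.5)),(hp(15,off),tool(17.5)),(hp(-6.5,off),tool(17.5))])
a=load()
for al in(30,45,61): plan([(hp(-6.5,off),tool(al))]);save(a[0],Ro.from_rotvec(a[1]).as_matrix())
```

```text
row [0.0, -0.002, 0.077, 0.0, 0.0, 0.0597]
row [0.0, -0.002, 0.1895, 0.0, 0.0, 0.0597]
row [0.0, -0.002, 0.2432, 0.0, 0.0, 0.0597]
row [0.0, 0.0, 0.0001, 0.0, 0.0, -0.0347]
row [0.0, 0.0, 0.0001, 0.0, 0.0, -0.0764]
row [0.0, 0.0, 0.0001, 0.0, 0.0, -0.1208]
```

Call:
carry_out --increments '[0,-0.002,0.04,0,0,0.02,0.65,0,-0.002,0.077,0,0,0.045,0.65,0,-0.002,0.077,0,0,0.0597,0.65,0,-0.002,0.11,0,0,0.0597,0.65,0,-0.002,0.15,0,0,0.0597,0.65,0,-0.002,0.19,0,0,0.0597,0.65,0,-0.002,0.22,0,0,0.0597,0.65,0,-0.002,0.235,0,0,0.0597,0.65,0,-0.002,0.2432,0,0,0.0597,0.65,0,-0.002,0.2432,0,0,0.0597,0.65]'

```text
time: 17.2
tool_pos: [499.6, 64.2, 118.4]
tcp_rot: [146.3, 9.9, 60.7]
ft_force: [-0.3, 0.5, 0.4]
finger_gap: 70.4
grip_force: 0.0
```

Run:
```python
from q import *; from bench import sense
s=sense();d=np.array(s["tool_pos"])-hp(0); print(s["ft_force"])
e=Ro.from_euler('z',Q[2],degrees=True).inv().apply(d);print(e@HZ,e@H,e@U)
```

```text
[-0.29733895  0.52402144  0.39288817]
-6.448870466120129 -0.41529546299859366 -0.4673163742833246
```

Positioned with no contact. Now I'll close on the ring gently.

Call:
carry_out --increments '[0,0,0,0,0,0,0.4,0,0,0,0,0,0,0.25,0,0,0,0,0,0,0.18,0,0,0,0,0,0,0.1,0,0,0,0,0,0,0.1,0,0,0,0,0,0,0.1,0,0,0,0,0,0,0.1,0,0,0,0,0,0,0.1,0,0,0,0,0,0,0.1,0,0,0,0,0,0,0.1]' --force 20

```text
time: 18.45
tool_pos: [499.6, 64.4, 118.6]
tcp_rot: [146.2, 9.9, 60.7]
ft_force: [-5.0, 2.8, 5.9]
finger_gap: 49.1
grip_force: 20.0
```

Call:
carry_out --increments '[0,0,0,0,0,-0.015,0.1,0,0,0,0,0,-0.03,0.1,0,0,0,0,0,-0.045,0.1,0,0,0,0,0,-0.06,0.1,0,0,0,0,0,-0.075,0.1,0,0,0,0,0,-0.09,0.1,0,0,0,0,0,-0.105,0.1,0,0,0,0,0,-0.1208,0.1,0,0,0,0,0,-0.1208,0.1,0,0,0,0,0,-0.1208,0.1]'

```text
time: 19.7
tool_pos: [499.9, 64.4, 118.8]
tcp_rot: [161.1, 30.1, 102.0]
ft_force: [-0.9, 3.0, 4.5]
finger_gap: 49.0
grip_force: 20.0
```

```bash
cat > look.py <<'E'
from unwrap import *
c=viewer.get_calibration("side"); im=np.mean([viewer.snapshot("side").astype(float) for _ in range(6)],0)
als=np.arange(232,320,4); zr=[(-17,27),(-14,27),(-11,27),(-4,25),(0,25),(4,25)]
o=unwrap(c,im,als,zr); print(als.tolist())
for k,row in zip(zr,o): print(k[0],"L",row.min(1).astype(int).tolist(),"\n   red",(row[:,0]-row[:,1:].mean(1)).astype(int).tolist())
s=sense();print(s["tool_pos"],s["tcp_rot"],s["ft_force"],s["wrist_torque"],tool(61).as_euler('xyz',degrees=True))
E
python3 look.py
```

```text
[232, 236, 240, 244, 248, 252, 256, 260, 264, 268, 272, 276, 280, 284, 288, 292, 296, 300, 304, 308, 312, 316]
-17 L [25, 25, 25, 25, 26, 30, 38, 49, 66, 86, 99, 102, 88, 70, 60, 59, 61, 65, 66, 67, 69, 69] 
   red [2, 0, 0, -1, -2, -3, -3, -3, -3, -3, -3, -3, -3, -4, -5, -5, -6, -6, -6, -6, -6, -7]
-14 L [24, 25, 25, 25, 27, 32, 39, 53, 74, 94, 110, 108, 91, 71, 57, 57, 60, 63, 65, 67, 69, 71] 
   red [2, 1, 0, -1, -2, -2, -3, -3, -2, -2, -3, -3, -3, -4, -5, -5, -6, -6, -6, -7, -7, -7]
-11 L [22, 22, 21, 23, 27, 31, 40, 56, 75, 99, 117, 115, 100, 75, 60, 55, 57, 60, 63, 66, 69, 70] 
   red [1, 0, 0, -1, -1, -2, -2, -2, -2, -2, -2, -1, -2, -3, -4, -5, -5, -6, -6, -6, -6, -6]
-4 L [37, 39, 41, 42, 43, 42, 45, 43, 41, 47, 45, 45, 40, 30, 27, 27, 25, 26, 28, 28, 31, 31] 
   red [-3, -3, -4, -4, -3, -3, 0, 8, 18, 29, 42, 41, 35, 23, 8, -1, -3, -3, -1, -1, -2, -1]
0 L [88, 91, 94, 100, 105, 105, 99, 90, 75, 54, 36, 30, 29, 31, 29, 26, 23, 22, 23, 25, 27, 28] 
   red [-6, -7, -7, -8, -8, -8, -6, -3, 8, 28, 46, 54, 47, 25, 9, -2, -2, -1, -1, -1, 0, -1]
4 L [104, 111, 118, 128, 138, 140, 137, 130, 110, 80, 55, 36, 30, 28, 30, 31, 29, 32, 35, 34, 38, 37] 
   red [-8, -8, -9, -10, -10, -11, -10, -9, 0, 14, 36, 57, 52, 38, 15, 0, -1, -2, -2, -1, -1, -1]
[499.80580668  64.42114903 118.72144175] [161.17053365  30.09636848 102.11603879] [-0.97382094  3.91964319  4.83809572] [ 0.42940574 -0.29542776  0.33428841] [161.2493274   30.10996873 102.16432228]
```

Both the white line and the red mark peak at about 273–276°, so they're aligned. Releasing and retreating along the head axis.

Call:
carry_out --increments '[0,0,0,0,0,0,0.3,0,0,0,0,0,0,0.6,0,0,0,0,0,0,0.65,0,0,0,0,0,0,0.65,0,0,-0.05,0,0,0,0.65,0,0,-0.12,0,0,0,0.65,0,0,-0.2,0,0,0,0.65,0,0,-0.28,0,0,0,0.65,0,0,-0.35,0,0,0,0.65,0,0,-0.35,0,0,0,0.65]'

```text
time: 21.25
tool_pos: [442.1, 121.0, 235.2]
tcp_rot: [161.0, 30.0, 102.1]
ft_force: [0.6, -0.3, 0.6]
finger_gap: 70.4
grip_force: 0.0
```

```bash
cat >> look.py <<'E'
# lamp check: red + white centroids, clip position shift via orange blobs in scene vs prediction
w=viewer.get_calibration("wrist"); iw=viewer.snapshot("wrist").astype(int)
m=(iw[...,0]>190)&(iw[...,1]>80)&(iw[...,1]<160)&(iw[...,2]<80)
n,l,st,ce=__import__("cv2").connectedComponentsWithStats(m.astype(np.uint8))
print([(ce[i].round(1).tolist(),int(st[i,4])) for i in range(1,n) if st[i,4]>30], proj(w,[hp(36),P(-66.5,160,135)]).round(1).tolist())
E
python3 look.py
```

```text
[232, 236, 240, 244, 248, 252, 256, 260, 264, 268, 272, 276, 280, 284, 288, 292, 296, 300, 304, 308, 312, 316]
-17 L [24, 24, 25, 26, 27, 32, 41, 56, 73, 93, 102, 101, 84, 66, 58, 58, 60, 64, 66, 68, 68, 69] 
   red [3, 1, 0, 0, -2, -3, -3, -3, -3, -3, -3, -3, -4, -4, -6, -6, -6, -6, -6, -6, -7, -7]
-14 L [25, 25, 25, 25, 27, 33, 41, 57, 79, 100, 115, 112, 94, 72, 58, 58, 60, 62, 65, 67, 69, 71] 
   red [2, 1, 0, -1, -2, -2, -3, -2, -2, -2, -2, -3, -3, -4, -5, -5, -6, -6, -6, -7, -7, -7]
-11 L [21, 22, 23, 25, 27, 30, 40, 56, 76, 101, 120, 118, 102, 77, 61, 56, 58, 61, 64, 66, 69, 70] 
   red [0, 0, 0, -1, -2, -2, -3, -2, -2, -2, -2, -2, -3, -3, -5, -5, -5, -5, -6, -6, -6, -6]
-4 L [14, 14, 15, 16, 17, 17, 23, 30, 37, 45, 48, 46, 39, 29, 27, 27, 27, 30, 31, 32, 33, 34] 
   red [-1, -1, -1, 0, 0, 1, 5, 12, 21, 28, 37, 36, 32, 20, 5, -1, -3, -2, -2, -2, -2, -2]
0 L [17, 17, 16, 16, 15, 15, 14, 14, 17, 20, 22, 22, 21, 19, 18, 17, 19, 21, 22, 25, 27, 26] 
   red [0, -1, -1, -1, -1, 1, 9, 20, 34, 51, 64, 69, 61, 38, 17, 0, -1, -1, 0, 0, -1, -1]
4 L [16, 16, 16, 16, 15, 15, 15, 17, 20, 22, 24, 26, 28, 26, 27, 28, 26, 30, 33, 32, 34, 32] 
   red [-1, -1, -1, 0, 0, 2, 8, 15, 29, 46, 60, 67, 57, 40, 17, 1, -2, -1, -1, -1, -1, -1]
[441.12708378 119.00038068 231.74065087] [161.37479389  30.16352701 102.18522259] [-0.3907705   0.55228596  0.23497161] [ 0.199748    0.14655386 -0.05757489] [161.2493274   30.10996873 102.16432228]
[([382.6, 57.3], 139), ([433.9, 52.3], 89)] [[322.7, 201.6], [367.9, 60.2]]
```

```bash
python3 -c "
from bench import order; print(order.hand_in())"
```

```text
the job is handed in; nothing more can be done
None
```

The job is handed in at about 22 s: the lamp is clipped on the near wall at the left end, the tail switch was pressed fully in, and the red mark is within about 1° of the white line by image measurement; no verdict was returned.

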